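# Hang the bit rack on the keeper peg

## Task

Two bit racks stand on the bench; one has a steel eye on top. Thread that eye onto the peg of the grey stand, pushing in until the hinged keeper flap has swung up over the eye and dropped shut again in front of it, then let the rack hang freely on the peg. Leave the other rack, which has no eye, where it is.

Things in the scene. Friction and masses are not known exactly. Their poses are not given: they have to be found in the camera images.
- eye_rack_centre (a point): Rack with the eye: black bar 188 (its y) x 22 (x) x 30 mm high, 0.18 kg, front and back alike. Grip blocks 26 (y) x 22 (x) mm, centred 80 mm from the middle at both ends, rise to 52 mm above the underside: pinch one from above across its 22 mm. Steel bits to 46 mm high between, 24 to 48 mm from the middle. Point: rack's middle, 27 mm above the underside. z up
- eye (a point): Centre of that rack's eye: ring of 8 mm round steel, hole 34 mm, outside 50 mm, on a stem at the rack's middle, 75 mm above its underside (48 mm above eye_rack_centre). The ring stands in the rack's y-z plane; its hole runs along the rack's x. Axes as the rack's
- plain_rack_centre (a point): The other rack: the same bar, grip blocks and bits, but no stem and no eye. Point: its middle, 27 mm above its underside; x across the bar, y along it, z up. Not to be moved. Beware when moving: a white wall shelf, 0.49 to 0.52 m above the bench, overhangs its back; its front right corner is at x 0.55, y 0.16 m from the robot base, and its front edge runs thence left and away (x 0.65 at y 0.33)
- peg_seat (a point): On the axis of the 10 mm round steel peg, 22 mm in front of the post, where the eye should end. The peg is level, 145 mm above the bench, and points along this point's -x, roughly to the robot. x: along the peg to the post, y: across, z: up. Once hung, the eye's centre is 12 mm below the peg's axis
- peg_tip (a point): Free end of the peg, 88 mm in front of peg_seat (along -x); same axes. The eye goes on here, moving along +x
- stand_base (a point): Middle of the underside of the stand's grey base plate, 160 (x) x 110 (y) x 10 mm, fixed to the bench; same axes as peg_seat, 8 mm in front of it. The grey post is 30 mm wide, 212 mm high. An arm 12 mm wide runs over the peg, 57 to 67 mm above its axis, from the post to 72 mm in front of peg_seat, and carries the keeper
- keeper (a joint): Keeper flap: forked aluminium leaf 34 mm wide on a pin 66 mm in front of peg_seat, 50 mm above the peg; legs straddle the peg, end 57 mm below the pin. 0: hangs shut, cannot swing outward; positive (to 1.5 rad): lower end swings to the post and up. 30 g, no spring. An eye pushed in lifts it to about 1.1; it drops shut once the eye's centre is from 12 mm in front of peg_seat to 9 mm behind

How it is judged:
By the outcome, as a careful person would: the job done as asked, in the order asked, and still so for the second after the job is handed in, with the robot touching nothing.
It also fails if it takes over 54 s, if anything falls off the work surface, if the arm or the gripper's body presses on something with over 40 N, if the wrist force passes 120 N, or if a joint passes its speed limit or range.

## Robot

A 6-joint arm with a two-finger parallel gripper is mounted at the origin on a cart in front of the work surface, level with it; the furniture and walls round the work are solid. World frame = base frame: x ahead of the robot, y to its left, z up, the work surface at z = 0. Lengths are in m, angles in rad, forces in N, time in s.
With the tool pointing down it reaches from about 0.35 to 0.775 m from the base axis. Payload 7.3 kg.
Tool frame: the origin (TCP) lies midway between the tips of the shut fingers; the grasp point (between the pads) lies 19 mm behind it (pinch_z is the distance from the TCP to the grasp point, in m); z points along the fingers, y is the line along which they close (so a half turn about z gives the same grasp; the last joint's range is limited). The gripper opens to 92 mm and grips with 3 to 60 N. Pads are 19 mm wide; open, the fingers measure 130 mm over their backs; the gripper's body (75 mm by 190 mm) begins 47 mm behind the grasp point.
Start: joints at [-1.288, 0.342, 1.524, -0, 1.275, -0.146], TCP at [0.218, -0.477, 0.195] pointing down, gripper open.
Joint ranges: [-2.53, 2.53], [-0.77, 2.02], [0.04, 2.7], [-1, 4.14], [0.28, 2.66], [-3.11, 3.11]. Speed limits (rad/s): [2.57, 2.57, 3.14, 3.14, 3.14, 3.14].

## Interface

Orientations are given as a unit quaternion [x, y, z, w].
In Python, from bench import * gives the robot as it stands. The module is installed in compiled form; this text tells all that it offers.
- The arm moves only by the tool drive_tool, never from a script. Its arguments are lists of equal length, an entry for each row: "xyz": the shift along the tool's x, y, z in units of 25 mm (1.0 is 25 mm), a list of three; "turn": the turn about the tool's z in units of 6 degrees (1.0 is 6 degrees). In form: {"xyz": [[dx, dy, dz], ...], "turn": [turn, ...]}. A call has 1 to 8 rows; each row shifts and turns the commanded pose from where the row before left it, along the tool's axes as they then stand; what a row does not reach is not made up. A row lasts 1/10 s, in which the tool goes at most 50 mm and 8.59 degrees, less where a joint would pass 70% of its speed; a pose out of reach is approached as far as the arm can. A call is refused whole if a number of a shift passes 1 or a number of a turn 1, either way. A call with a gripper value outside its range is refused whole. "fingers" is the opening, from 0 (shut) to 1 (fully open), set as the call begins (left out, the last holds). The fingers move at their own pace and stop on an object; "squeeze" is the grip in N (left out, the last holds). Time passes only in rows, so rows that do not move let the fingers close. It gives the time, the measured TCP pose, the force, the opening and the grip force at its end, in the units of the state.
- sense(): the state, without advancing time (a new reading comes with each control period).
- snapshot(name): name is "scene" or "top"; returns the picture (384x512x3 uint8, red, green, blue); there is no depth.
- camera_info(name): a dict with "camera_matrix" (3x3 intrinsics, pixels), "k1" (the pictures are not rectified: a ray, as slopes to the right and down, at radius r is drawn at 1 + k1 r^2 times it, then the intrinsics apply), "R" (3x3) and "t" (3): a world point X has camera coordinates R X + t. Camera axes: x right, y down, z forward; pixel columns grow to the right and rows downward; lengths in m; the calibration is good to about 2 mm. A picture is of the moment at which its call begins. camera_info takes no time and is no camera call.
- job_done(): hands the job in; it is judged then, once.
The state is a dict: "clock": time; "joints": joint angles; "qd": joint speeds; "joint_efforts": joint torques, N m; "ee_pos": TCP position; "tcp_rot": TCP orientation; "ft_force": force on the tool from outside, world axes, zero at the start; "torque": the same for the moment, N m; "opening": finger opening in m; "grasp_force": force on a finger pad.
Only numpy, scipy, OpenCV 4.12 (cv2) and the standard library are available. Lean on these libraries where they do the work, as an engineer would, in place of code of your own. Each camera call takes 0.05 s, during which the arm holds its last target. There are 200 camera calls.

## Working session

There is one attempt and no reset: what is moved stays moved. The work goes in short steps, Python scripts to look and compute and a tool call to move; the robot and the scene stay as the last step left them, time stands still between calls to the robot, and variables do not carry over. Pictures are saved under pics/ and viewed, at most 11 in all, crops included, and the job is handed in when it is done.

Besides the shell and the picture viewer there is one more tool, called after "Request:" as name([rows], argument=value, ...), one row to a line, values as JSON. drive_tool: Moves the arm, as the interface text tells. Its arguments: {"type":"object","properties":{"xyz":{"type":"array","items":{"type":"array","items":{"type":"number"}}},"turn":{"type":"array","items":{"type":"number"}},"fingers":{"type":"number"},"squeeze":{"type":"number"}},"required":["xyz","turn"]}

```bash
mkdir -p pics
python3 - <<'E'
from bench import *
import cv2,json
for n in("scene","top"):
    cv2.imwrite(f"pics/{n}0.png",cv2.resize(snapshot(n)[:,:,::-1],(800,600),interpolation=cv2.INTER_CUBIC))
    print(n,camera_info(n))
s=sense();print(s)
E
```

```text
scene {'camera_matrix': array([[392.25276791,   0.        , 258.27570506],
       [  0.        , 392.25276791, 187.04401227],
       [  0.        ,   0.        ,   1.        ]]), 'k1': 0.0030547044403664574, 'R': array([[-0.76369337, -0.64537513,  0.01622881],
       [-0.45196657,  0.5165387 , -0.72726474],
       [ 0.46097577, -0.56274214, -0.68616516]]), 't': array([0.48008564, 0.20194068, 0.85683996])}
top {'camera_matrix': array([[351.82865284,   0.        , 261.07793238],
       [  0.        , 351.82865284, 188.34799642],
       [  0.        ,   0.        ,   1.        ]]), 'k1': -0.01735267531143467, 'R': array([[ 0.02671925, -0.99963549,  0.00386785],
       [-0.99684464, -0.02693356, -0.07466824],
       [ 0.0747452 , -0.00186057, -0.99720093]]), 't': array([0.18447147, 0.47637254, 0.95374514])}
{'clock': 0.1, 'joints': array([-1.28798795e+00,  3.42666888e-01,  1.52489344e+00, -3.23400358e-05,
        1.27541219e+00, -1.46006249e-01]), 'qd': array([-7.90778247e-04, -3.81913022e-03, -3.39029741e-03,  5.42068207e-04,
       -4.27168987e-04,  3.91295907e-05]), 'joint_efforts': array([ 2.22969211e-03, -4.32001770e+01, -2.44693744e+01,  7.19706248e-02,
        5.25792805e-02, -4.53397524e-05]), 'ee_pos': array([ 0.21818609, -0.47707541,  0.1943171 ]), 'tcp_rot': array([ 9.77101434e-01,  2.12772911e-01, -6.25856156e-05, -6.87262128e-04]), 'ft_force': array([ 0.41052673, -0.31927914,  0.04121132]), 'torque': array([-0.01851718, -0.01070008,  0.01189568]), 'grasp_force': 0.0, 'opening': 0.09225561610889663}
```

View pics/scene0.png

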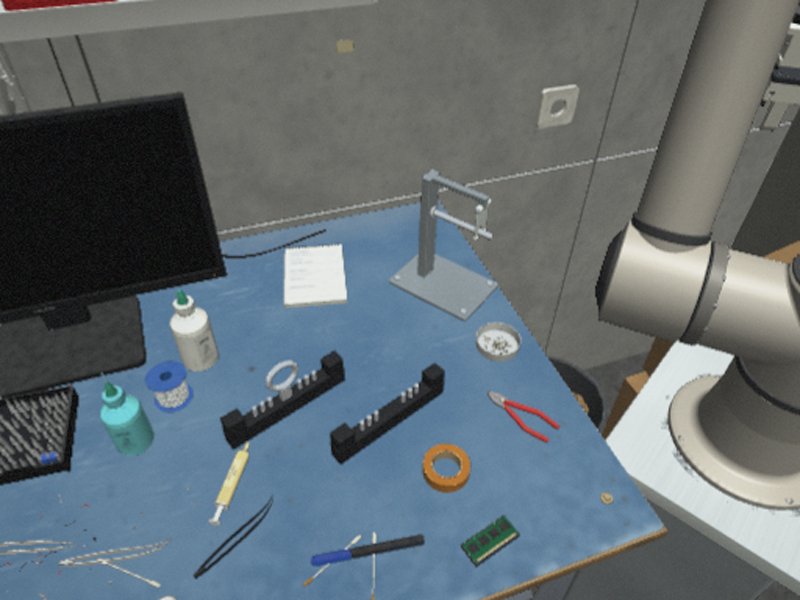

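View pics/top0.png

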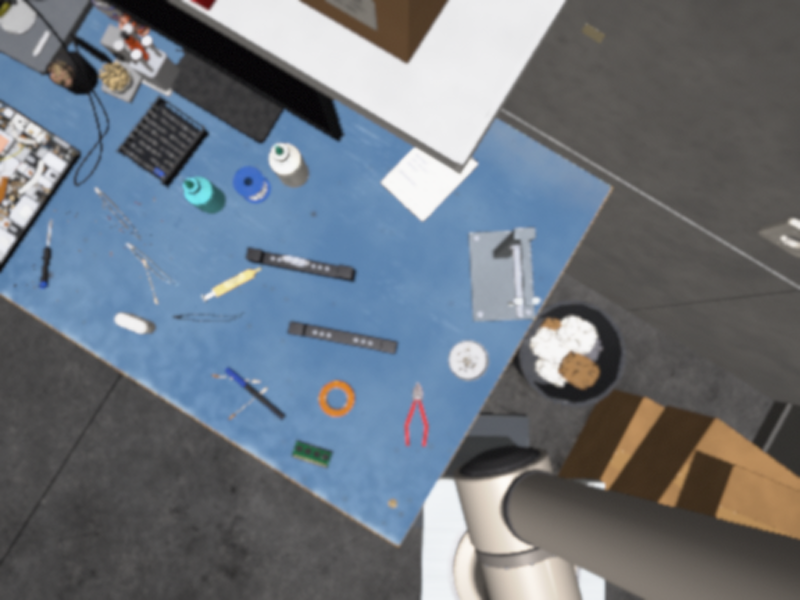

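The scene view shows the eye rack at about (285,400), the plain rack at (388,412) and the stand at (440,250). In the top view they are at (300,264), (343,337) and (503,275). The shelf corner is at (462,165). I'll zoom in to measure.

```bash
cat > h.py <<'E'
from bench import *
import cv2,numpy as np
from scipy.optimize import least_squares
from scipy.spatial.transform import Rotation as Ro
def proj(n,X):
    c=camera_info(n);p=np.atleast_2d(X)@c["R"].T+c["t"];s=p[:,:2]/p[:,2:]
    s=s*(1+c["k1"]*(s**2).sum(1,keepdims=True));K=c["camera_matrix"]
    return s@K[:2,:2].T+K[:2,2]
def crop(im,x,y,w,h,k):
    o=cv2.resize(im[y:y+h,x:x+w],(w*k,h*k),interpolation=cv2.INTER_CUBIC)
    for i in range(0,w,10): cv2.line(o,(i*k,0),(i*k,8 if (x+i)%50 else 20),(0,255,255),1)
    for i in range(0,h,10): cv2.line(o,(0,i*k),(8 if (y+i)%50 else 20,i*k),(0,255,255),1)
    return o
def mont(path,a,b,axis):
    H=max(a.shape[0],b.shape[0]);W=max(a.shape[1],b.shape[1])
    pad=lambda o:cv2.copyMakeBorder(o,0,(H-o.shape[0])*axis,0,(W-o.shape[1])*(1-axis),0)
    cv2.imwrite(path,np.concatenate([pad(a),pad(b)],axis))
def rel(p):  # shift from the measured TCP to world point p, in tool units
    s=sense();return Ro.from_quat(s["tcp_rot"]).inv().apply(np.array(p)-s["ee_pos"])/.025
E
python3 - <<'E'
from h import *
S=snapshot("scene")[:,:,::-1];T=snapshot("top")[:,:,::-1]
cv2.imwrite("pics/S.png",S);cv2.imwrite("pics/T.png",T)
mont("pics/rack.png",crop(S,135,220,90,70,5),crop(T,150,150,80,40,6),0)
mont("pics/stand.png",crop(S,245,105,80,100,5),crop(T,295,140,60,75,6),1)
E
```

```text
(no output)
```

View pics/rack.png

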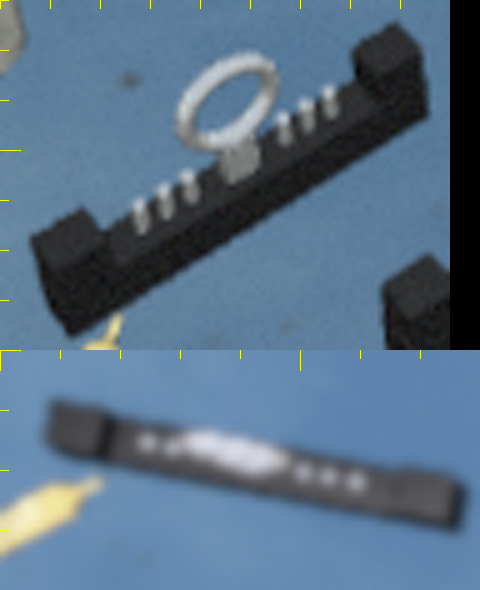

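View pics/stand.png

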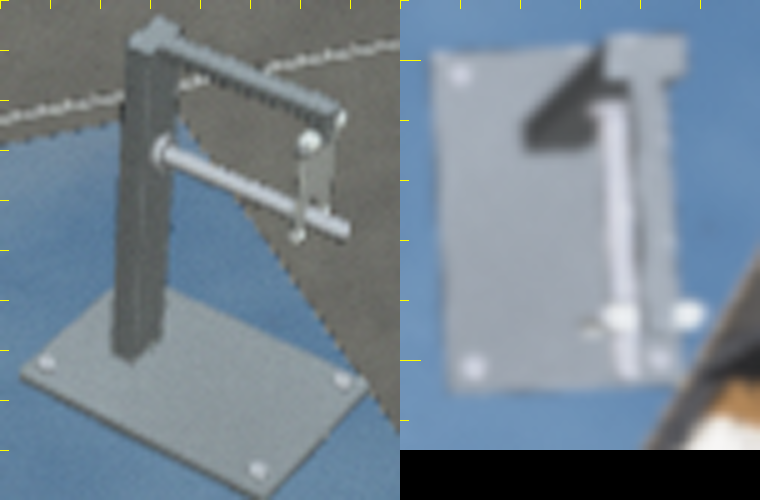

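The rack crop shows the ring centred at crop (227,102), the block corners and the bar's bottom corners. The stand crop shows the peg tip at (350,231) and (628,378), the plate corners, and the keeper hanging shut. Next I fit poses to these.

```bash
cat > fit.py <<'E'
from h import *
def px(L,ox,oy,k,cx=0,cy=0): return np.array([[ox+(u-cx+.5)/k-.5,oy+(v-cy+.5)/k-.5] for u,v in L])
def place(q,P): 
    c,s=np.cos(q[2]),np.sin(q[2]);P=np.array(P)*.001
    return P@np.array([[c,s,0],[-s,c,0],[0,0,1]])+[q[0],q[1],0]
def fit(q0,obs):
    f=lambda q:np.concatenate([(proj(n,place(q,P))-u).ravel() for n,P,u in obs])
    r=least_squares(f,q0,loss="soft_l1");
    print("fit",r.x.round(4),"yaw deg",np.degrees(r.x[2]).round(2))
    for n,P,u in obs: print(n,(proj(n,place(r.x,P))-u).round(1).tolist())
    return r.x
E
python3 - <<'E'
from fit import *
a=[(11,-93,52),(11,-67,52),(-11,-93,52),(11,93,52),(11,67,52),(-11,67,52),(-11,93,0),(-11,-93,0),(0,0,75)]
ua=px([(396,22),(352,57),(420,50),(30,240),(83,209),(103,238),(70,335),(428,117),(227,102)],135,220,5)
b=[(11,93,52),(11,67,52),(-11,93,52),(-11,67,52),(11,-93,52),(-11,-93,52)]
ub=px([(52,402),(108,415),(45,448),(102,458),(465,485),(457,527)],150,150,6,0,350)
q=fit([.5,.1,-.17],[("scene",a,ua),("top",b,ub)])
fit(q,[("scene",a,ua)]);fit(q,[("top",b,ub)])
# stand, frame: seat x,y on bench
c=[(72,55,10),(-88,-55,10),(-88,55,10),(-88,0,145)]
uc=px([(20,375),(368,383),(262,495),(350,231)],245,105,5)
d=[(72,55,10),(-88,55,10),(-88,0,145),(-88,-55,10)]
ud=px([(432,55),(450,390),(628,378),(683,388)],295,140,6,400)
q=fit([.5,-.2,.05],[("scene",c,uc),("top",d,ud)])
fit(q,[("scene",c,uc)]);fit(q,[("top",d,ud)])
E
```

```text
fit [ 0.518   0.3863 -0.1637] yaw deg -9.38
scene [[0.4, -0.4], [-0.2, -1.9], [1.4, -0.3], [-0.4, -0.4], [0.3, -0.9], [1.7, 0.1], [1.3, 1.8], [0.9, 0.8], [0.7, 0.6]]
top [[-0.4, -0.7], [-0.3, -1.1], [-1.0, -0.4], [-1.0, -0.2], [-1.3, -1.5], [-1.6, -0.5]]
fit [ 0.519   0.3874 -0.1694] yaw deg -9.71
scene [[-0.1, -0.3], [-0.8, -1.7], [0.8, -0.1], [-1.2, -0.5], [-0.5, -0.9], [0.8, 0.1], [0.5, 1.7], [0.4, 1.0], [-0.1, 0.6]]
fit [ 0.5161  0.3837 -0.166 ] yaw deg -9.51
top [[0.5, -0.1], [0.7, -0.4], [-0.1, 0.3], [-0.1, 0.4], [-0.3, -0.7], [-0.6, 0.4]]
fit [0.5199 0.032  0.0663] yaw deg 3.8
scene [[-0.6, -1.3], [1.1, -0.4], [0.7, 0.2], [0.1, 0.7]]
top [[-0.2, -0.7], [-0.4, 0.5], [-0.3, 0.0], [0.3, -0.8]]
fit [0.5205 0.0338 0.0808] yaw deg 4.63
scene [[-1.2, -0.7], [0.5, -0.6], [0.6, 0.3], [-0.2, 0.7]]
fit [0.5193 0.0314 0.0625] yaw deg 3.58
top [[0.2, -0.5], [-0.3, 0.6], [-0.2, 0.3], [0.4, -0.5]]
```

Request:
drive_tool([
  [0,0,-0.4],
  [0,0,-0.4],
  [0,0,-0.4],
  [0,0,-0.4],
  [0,0,-0.4],
  [0,0,-0.4],
  [0,0,-0.4],
  [0,0,-0.4],
], turn=[-1,-1,-1,-1,-1,-1,-1,-1], fingers=0.6)

```text
clock: 1.0
ee_pos: [0.2183, -0.4773, 0.2752]
tcp_rot: [0.805, 0.594, 0.0, -0.0]
ft_force: [-0.9, 0.1, 0.0]
opening: 0.0551
grasp_force: 0.0
```

Request:
drive_tool([
  [0,0,0],
  [0,0,0],
], turn=[-0.65,-0.65])

```text
clock: 1.2
ee_pos: [0.2183, -0.4775, 0.2751]
tcp_rot: [0.763, 0.646, -0.0, 0.0]
ft_force: [0.9, -0.5, -0.9]
opening: 0.0552
grasp_force: 0.0
```

```bash
cat >> h.py <<'E'
def st():
    s=sense();M=Ro.from_quat(s["tcp_rot"]).as_matrix()
    print("t%.1f"%s["clock"],"p",s["ee_pos"].round(4),"yawY",np.degrees(np.arctan2(M[1,1],M[0,1])).round(2),"tz",M[:,2].round(3),"F",s["ft_force"].round(1),"T",s["torque"].round(2),"op",round(s["opening"],4),"g",round(s["grasp_force"],1))
    return s
E
python3 - <<'E'
from h import *
s=st();print(s["joints"].round(2))
for w in [(.42,-.1,.275),(.505,.307,.275)]: print(rel(w))
E
```

```text
t1.2 p [ 0.2183 -0.4775  0.2751] yawY -9.47 tz [ 0. -0. -1.] F [ 0.9 -0.5 -0.9] T [ 0.01 -0.04 -0.01] op 0.0552 g 0.0
[-1.29  0.29  1.37  0.    1.47 -1.12]
[ 1.62223119e+01  5.47258919e+00 -6.88738754e-05]
[ 3.28398717e+01  6.14717754e+00 -6.10788574e-03]
```

Request:
drive_tool([
  [1,0.34,0],
  [1,0.34,0],
  [1,0.34,0],
  [1,0.34,0],
  [1,0.34,0],
  [1,0.34,0],
  [1,0.34,0],
  [1,0.34,0],
], turn=[0,0,0,0,0,0,0,0])

```text
clock: 2.0
ee_pos: [0.3191, -0.2906, 0.2748]
tcp_rot: [0.764, 0.645, 0.0, -0.0]
ft_force: [-0.4, -0.1, 0.5]
opening: 0.0549
grasp_force: 0.0
```

Request:
drive_tool([
  [1,0.34,0],
  [1,0.34,0],
  [1,0.34,0],
  [1,0.34,0],
  [1,0.34,0],
  [1,0.34,0],
  [1,0.34,0],
  [1,0.34,0],
], turn=[0,0,0,0,0,0,0,0])

```text
clock: 2.8
ee_pos: [0.4196, -0.1048, 0.2748]
tcp_rot: [0.764, 0.645, -0.0, -0.0]
ft_force: [0.2, -0.0, -0.3]
opening: 0.0551
grasp_force: 0.0
```

Request:
drive_tool([
  [1,0.04,0],
  [1,0.04,0],
  [1,0.04,0],
  [1,0.04,0],
  [1,0.04,0],
  [1,0.04,0],
  [1,0.04,0],
  [1,0.04,0],
], turn=[0,0,0,0,0,0,0,0])

```text
clock: 3.6
ee_pos: [0.4606, 0.091, 0.2748]
tcp_rot: [0.764, 0.645, -0.0, -0.0]
ft_force: [0.6, 0.3, 0.1]
opening: 0.055
grasp_force: 0.0
```

Request:
drive_tool([
  [1,0.04,0],
  [1,0.04,0],
  [1,0.04,0],
  [1,0.04,0],
  [1,0.04,0],
  [1,0.04,0],
  [1,0.04,0],
  [0,0,0],
], turn=[0,0,0,0,0,0,0,0])

```text
clock: 4.4
ee_pos: [0.4968, 0.2637, 0.2741]
tcp_rot: [0.763, 0.646, -0.0, -0.0]
ft_force: [0.3, 0.0, -0.9]
opening: 0.0553
grasp_force: 0.0
```

Run:
```python
from h import *
s=st();print(s["joints"].round(2))
print(rel((.504,.307,.014)))
```

```text
t4.4 p [0.4968 0.2637 0.2741] yawY -9.48 tz [-0.001  0.    -1.   ] F [ 0.3  0.  -0.9] T [-0.02 -0.05  0.  ] op 0.0553 g 0.0
[0.35 0.37 1.27 0.   1.51 0.52]
[1.75366060e+00 1.02933715e-02 1.04032289e+01]
```

Request:
drive_tool([
  [0.88,0,0.8],
  [0.88,0,0.9],
  [0,0,1],
  [0,0,1],
  [0,0,1],
  [0,0,1],
  [0,0,0.8],
  [0,0,0],
], turn=[0,0,0,0,0,0,0,0])

```text
clock: 5.2
ee_pos: [0.5023, 0.3031, 0.1095]
tcp_rot: [0.764, 0.645, -0.003, -0.001]
ft_force: [-0.0, 0.3, 0.1]
opening: 0.0553
grasp_force: 0.0
```

Run:
```python
from h import *
s=st()
S=snapshot("scene")[:,:,::-1];T=snapshot("top")[:,:,::-1]
mont("pics/pre.png",crop(S,130,160,130,130,3),crop(T,150,120,100,80,4),1)
```

```text
t5.2 p [0.5023 0.3031 0.1095] yawY -9.66 tz [-0.006 -0.003 -1.   ] F [-0.   0.3  0.1] T [-0.   -0.12 -0.02] op 0.0553 g 0.0
```

View pics/pre.png

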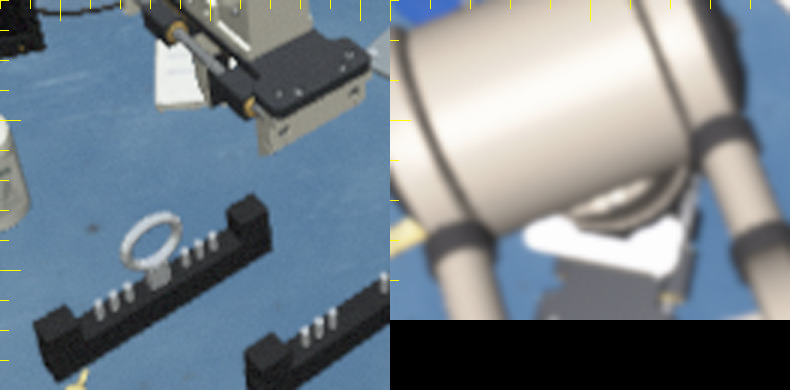

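Run:
```python
from h import *
s=st();M=Ro.from_quat(s["tcp_rot"]).as_matrix();p=s["ee_pos"]
f=lambda X:((proj("scene",X)-[130,160])*3).round(0).tolist()
print("tcp",f(p),"fingertips",f([p+M[:,1]*.0277,p-M[:,1]*.0277]),"body corners",f([p+M@[a,b,-.066] for a in(-.0375,.0375) for b in(-.095,.095)]))
print("swapped",f([p+M@[b,a,-.066] for a in(-.0375,.0375) for b in(-.095,.095)]))
print(rel((.504,.307,.014)))
```

```text
t5.3 p [0.5044 0.3042 0.1128] yawY -9.65 tz [-0. -0. -1.] F [-0.3  0.5  1.1] T [ 0.01 -0.07  0.  ] op 0.0551 g 0.0
tcp [[245.0, 150.0]] fingertips [[223.0, 128.0], [268.0, 172.0]] body corners [[371.0, 136.0], [207.0, -8.0], [278.0, 191.0], [117.0, 34.0]]
swapped [[382.0, 52.0], [148.0, 182.0], [316.0, -1.0], [86.0, 115.0]]
[ 0.10759638 -0.03250345  3.95064809]
```

The crop shows the eye rack in place and a gripper plate at about (310,100). No fingers are visible near the predicted fingertip at (268,172), so I'll look wider.

Run:
```python
from h import *
S=snapshot("scene")[:,:,::-1].copy()
s=st();M=Ro.from_quat(s["tcp_rot"]).as_matrix();p=s["ee_pos"]
o=crop(S,110,60,190,150,4)
for b in(-.0277,0,.0277):
  for z in (0,-.066): 
    u=((proj("scene",p+M@[0,b,z])-[110,60])*4)[0];cv2.circle(o,tuple(int(v) for v in u),3,(0,0,255),-1)
cv2.imwrite("pics/wide.png",o)
```

```text
t5.3 p [0.5049 0.3046 0.1135] yawY -9.65 tz [ 0.001  0.    -1.   ] F [ 0.4  0.3 -0.2] T [-0.01 -0.07  0.01] op 0.0551 g 0.0
```

View pics/wide.png

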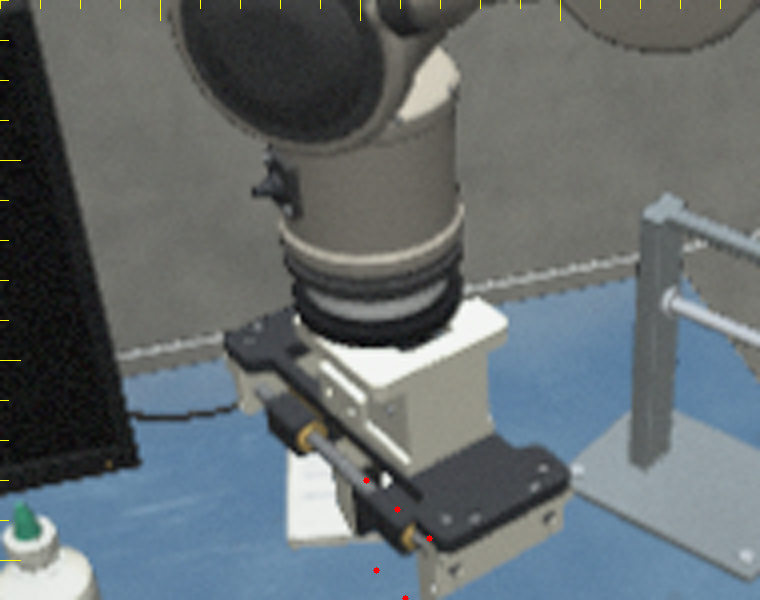

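The wide view shows the wrist, the gripper's black plate and flange, with the flange bottom at (437,598)-(570,522). Nothing is drawn at the predicted fingertips. I'll compare a projected gripper model in both views.

Run:
```python
from h import *
I={n:snapshot(n)[:,:,::-1].copy() for n in("scene","top")}
s=st();M=Ro.from_quat(s["tcp_rot"]).as_matrix();p=s["ee_pos"]
def dr(n,x,y,w,h,k):
    o=crop(I[n],x,y,w,h,k)
    def box(c,hs,col):
        C=[np.array(c)+np.array(hs)*[i,j,l] for i in(-1,1) for j in(-1,1) for l in(-1,1)]
        u=((proj(n,p+np.array(C)@M.T)-[x,y]+.5)*k).astype(int)
        for i in range(8):
            for b in(1,2,4):
                if not i&b: cv2.line(o,tuple(map(int,u[i])),tuple(map(int,u[i|b])),col,1)
    for sg in(-1,1): box([0,sg*.037,-.033],[.0095,.0095,.033],(0,0,255))
    box([0,0,-.066],[.0375,.095,0],(0,255,0))
    return o
mont("pics/mod.png",dr("scene",150,150,100,140,4),dr("top",150,100,100,140,4),1)
```

```text
t5.5 p [0.5051 0.3049 0.1139] yawY -9.64 tz [ 0.002  0.001 -1.   ] F [0.3 0.3 0.1] T [-0.04 -0.03 -0.01] op 0.0551 g 0.0
```

View pics/mod.png

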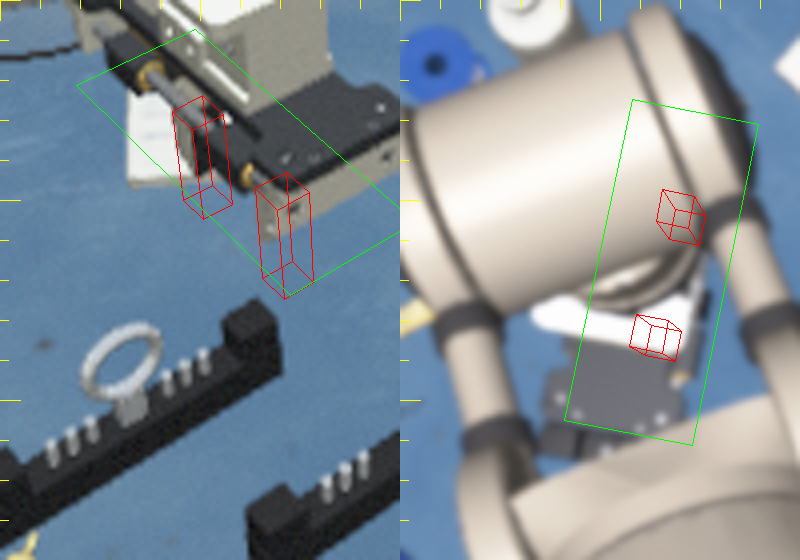

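In both views the visible flange sits above the modelled plane, so the drawn fingers are unclear. Descending to just above the bench is safe whichever is true, and closing there will show by the opening whether the block is between the pads.

Request:
drive_tool([
  [0.08,0,0.8],
  [0,0,0.8],
  [0,0,0.6],
  [0,0,0.6],
  [0,0,0.5],
  [0,0,0.4],
  [0,0,0.25],
  [0,0,0],
], turn=[0,0,0,0,0,0,0,0])

```text
clock: 6.25
ee_pos: [0.5043, 0.3065, 0.013]
tcp_rot: [0.764, 0.645, -0.001, -0.0]
ft_force: [-0.5, -0.1, -0.1]
opening: 0.0552
grasp_force: 0.0
```

Request:
drive_tool([
  [0,0,0],
  [0,0,0],
  [0,0,0],
  [0,0,0],
  [0,0,0],
  [0,0,0],
], turn=[0,0,0,0,0,0], fingers=0, squeeze=20)

```text
clock: 6.85
ee_pos: [0.5048, 0.3067, 0.0139]
tcp_rot: [0.764, 0.645, 0.0, 0.0]
ft_force: [0.8, 0.2, 1.3]
opening: 0.0215
grasp_force: 20.0
```

The opening of 21.5 mm at 20 N matches the 22 mm block, so the grasp is real. I'll squeeze harder and lift.

Request:
drive_tool([
  [0,0,0],
  [0,0,0],
  [0,0,-0.2],
  [0,0,-0.4],
  [0,0,-0.6],
  [0,0,-0.8],
  [0,0,-0.8],
  [0,0,-0.8],
], turn=[0,0,0,0,0,0,0,0], squeeze=60)

```text
clock: 7.65
ee_pos: [0.5042, 0.3065, 0.1048]
tcp_rot: [0.764, 0.645, -0.0, -0.0]
ft_force: [0.1, 0.7, -2.1]
opening: 0.021
grasp_force: 59.9
```

Request:
drive_tool([
  [0,0,-0.9],
  [0,0,-0.9],
  [0,0,-0.9],
  [0,0,-0.9],
  [0,0,-0.9],
  [0,0,-0.8],
  [0,0,-0.6],
  [0,0,-0.3],
], turn=[0,0,0,0,0,0,0,0])

```text
clock: 8.45
ee_pos: [0.5047, 0.3068, 0.2606]
tcp_rot: [0.764, 0.645, 0.001, 0.0]
ft_force: [0.6, -0.5, -1.1]
opening: 0.0211
grasp_force: 59.9
```

Run:
```python
from h import *
s=st()
print(rel((.375,-.06,s["ee_pos"][2])))
```

```text
t8.4 p [0.5047 0.3068 0.2606] yawY -9.63 tz [ 0.002  0.001 -1.   ] F [ 0.6 -0.5 -1.1] T [-0.16 -0.04 -0.01] op 0.0211 g 59.9
[-15.33110325  -2.65881317  -0.02132316]
```

Request:
drive_tool([
  [-0.3,-0.05,0],
  [-0.6,-0.1,0],
  [-0.9,-0.15,0],
  [-0.9,-0.15,0],
  [-0.9,-0.15,0],
  [-0.9,-0.16,0],
  [-0.9,-0.16,0],
  [-0.9,-0.16,0],
], turn=[0,0,0,0,0,0,0,0])

```text
clock: 9.25
ee_pos: [0.4502, 0.1546, 0.2576]
tcp_rot: [0.764, 0.645, -0.001, -0.0]
ft_force: [1.1, 0.4, -1.6]
opening: 0.0211
grasp_force: 59.9
```

Request:
drive_tool([
  [-0.9,-0.16,0],
  [-0.9,-0.16,0],
  [-0.9,-0.16,0],
  [-0.9,-0.16,0],
  [-0.9,-0.16,0],
  [-0.9,-0.16,0],
  [-0.9,-0.16,0],
  [-0.9,-0.16,0],
], turn=[0,0,0,0,0,0,0,0])

```text
clock: 10.05
ee_pos: [0.3884, -0.0171, 0.2577]
tcp_rot: [0.764, 0.645, -0.001, -0.001]
ft_force: [-0.2, -0.4, -1.1]
opening: 0.0208
grasp_force: 59.9
```

Request:
drive_tool([
  [-0.9,-0.16,0],
  [-0.6,-0.1,0],
  [-0.3,-0.05,0],
  [0,0,0],
  [0,0,0],
  [0,0,0],
  [0,0,0],
  [0,0,0],
], turn=[0,0,0,-0.4,-0.7,-0.7,-0.45,0])

```text
clock: 10.85
ee_pos: [0.3743, -0.0589, 0.2582]
tcp_rot: [0.683, 0.731, -0.0, -0.0]
ft_force: [0.1, -0.2, -2.4]
opening: 0.0209
grasp_force: 59.9
```

Run:
```python
from h import *
s=st()
print(rel((.375,-.06,.1)))
S=snapshot("scene")[:,:,::-1];T=snapshot("top")[:,:,::-1]
mont("pics/held.png",crop(S,240,60,130,150,3),crop(T,260,120,100,140,4),1)
M=Ro.from_quat(s["tcp_rot"]).as_matrix()
for e in([.0807,0,-.0611],[.1737,-.011,-.0381],[.1737,-.011,.0139],[-.013,-.011,.0139]): print(((proj("scene",s["ee_pos"]+M@e)-[240,60]+.5)*3).round())
```

```text
t10.8 p [ 0.3743 -0.0589  0.2582] yawY 3.9 tz [-0.001  0.    -1.   ] F [ 0.1 -0.2 -2.4] T [-0.15 -0.08  0.  ] op 0.0209 g 59.9
[-0.04710532  0.03002662  6.32661487]
[[337. 108.]]
[[280. 204.]]
[[269. 269.]]
[[388. 150.]]
```

View pics/held.png

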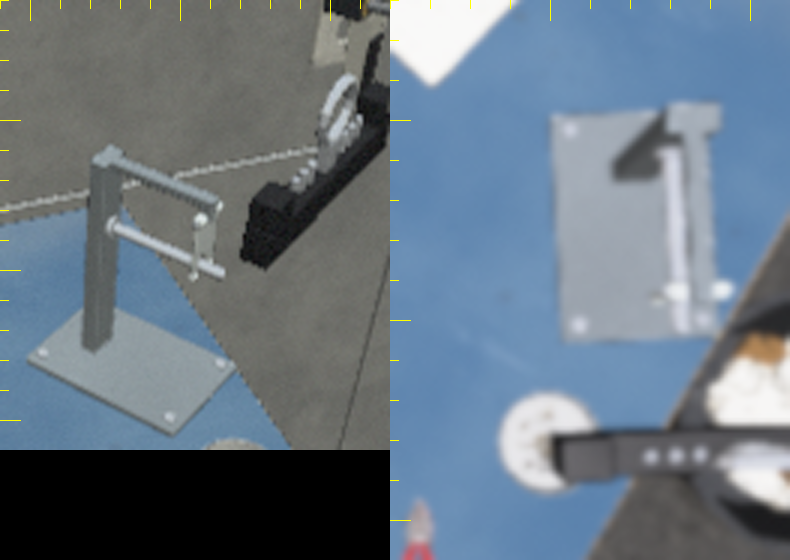

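The held view shows the ring centre at (340,108) against (337,108) predicted, so there is no sag. The stand and keeper are unchanged. I'll lower to peg height in front of the tip.

Request:
drive_tool([
  [0,0,0.4],
  [0,0,0.7],
  [0,0,1],
  [0,0,1],
  [0,0,1],
  [0,0,1],
  [0,0,0.9],
  [0,0,0.6],
], turn=[0,0,0,0,0,0,0,0])

```text
clock: 11.75
ee_pos: [0.3736, -0.0588, 0.0917]
tcp_rot: [0.683, 0.73, -0.0, -0.001]
ft_force: [-0.2, 0.6, -2.0]
opening: 0.0209
grasp_force: 59.9
```

Request:
drive_tool([
  [0,0,0.4],
  [0,0,0.17],
  [0,0,0],
  [0,0,0],
  [0,0.4,0],
  [0,0.4,0],
  [0,0,0],
  [0,0,0],
], turn=[0,0,0,0,0,0,0,0])

```text
clock: 12.55
ee_pos: [0.395, -0.0578, 0.0794]
tcp_rot: [0.683, 0.731, -0.0, 0.0]
ft_force: [0.1, 0.1, -1.7]
opening: 0.0207
grasp_force: 59.9
```

```bash
cat >> h.py <<'E'
def eye():
    s=st();M=Ro.from_quat(s["tcp_rot"]).as_matrix();e=s["ee_pos"]+M@[.0807,0,-.0611]
    c,n=np.cos(.066),np.sin(.066);d=e-[.520,.032,.145]
    print("eye rel seat mm:",(1000*np.array([c*d[0]+n*d[1],-n*d[0]+c*d[1],d[2]])).round(1))
    return e
E
python3 - <<'E'
from h import *
e=eye()
S=snapshot("scene")[:,:,::-1];T=snapshot("top")[:,:,::-1]
mont("pics/pre2.png",crop(S,260,100,100,100,4),crop(T,300,140,90,140,4),1)
print(((proj("scene",e)-[260,100]+.5)*4).round(),((proj("top",e)-[300,140]+.5)*4).round())
E
```

```text
t12.6 p [ 0.395  -0.0578  0.0794] yawY 3.9 tz [ 0. -0. -1.] F [ 0.1  0.1 -1.7] T [-0.18 -0.12  0.01] op 0.0207 g 59.9
eye rel seat mm: [-130.8   -0.7   -4.5]
[[283. 241.]] [[135. 324.]]
```

View pics/pre2.png

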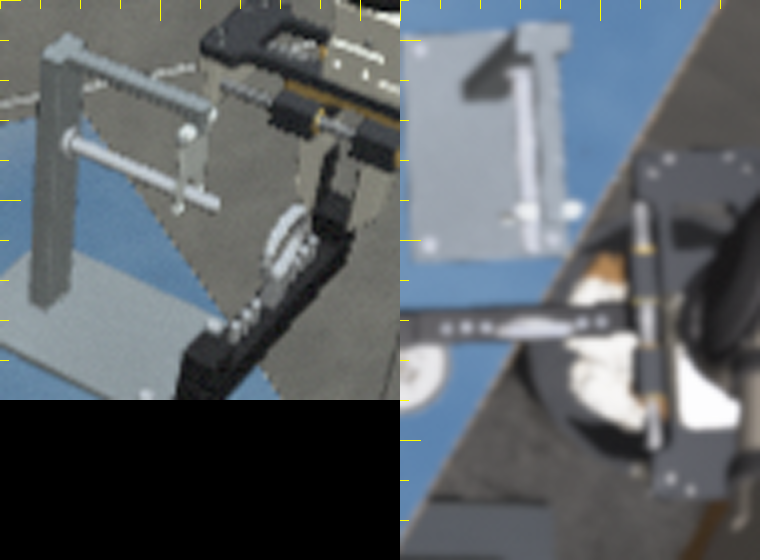

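The ring centre matches the model in both views, at scene (287,240) and top (535,325). The peg axis, when extended, passes through the hole, and the gripper body clears the keeper. Inserting.

Request:
drive_tool([
  [0,0.3,0],
  [0,0.35,0],
  [0,0.35,0],
  [0,0.35,0],
  [0,0.35,0],
  [0,0.3,0],
  [0,0,0],
], turn=[0,0,0,0,0,0,0])

```text
clock: 13.35
ee_pos: [0.4457, -0.0546, 0.0794]
tcp_rot: [0.683, 0.731, 0.0, 0.0]
ft_force: [0.5, 0.3, -1.1]
opening: 0.0206
grasp_force: 59.9
```

Request:
drive_tool([
  [0,0.25,0],
  [0,0.25,0],
  [0,0.25,0],
  [0,0.25,0],
  [0,0.25,0],
  [0,0.25,0],
  [0,0.25,0],
  [0,0.25,0],
], turn=[0,0,0,0,0,0,0,0])

```text
clock: 14.15
ee_pos: [0.495, -0.0511, 0.0794]
tcp_rot: [0.683, 0.731, -0.0, 0.0]
ft_force: [0.0, 0.0, -1.5]
opening: 0.0211
grasp_force: 60.0
```

Run:
```python
from h import *
eye()
```

```text
t14.2 p [ 0.495  -0.0511  0.0794] yawY 3.87 tz [-0. -0. -1.] F [ 0.   0.  -1.5] T [-0.12 -0.11  0.02] op 0.0211 g 60.0
eye rel seat mm: [-30.6  -0.6  -4.5]
```

Request:
drive_tool([
  [0,0.25,0],
  [0,0.25,0],
  [0,0.25,0],
  [0,0.25,0],
  [0,0.2,0],
  [0,0,0],
  [0,0,0],
  [0,0,0],
], turn=[0,0,0,0,0,0,0,0])

```text
clock: 14.95
ee_pos: [0.5241, -0.0491, 0.0794]
tcp_rot: [0.683, 0.731, -0.0, -0.0]
ft_force: [-0.0, 0.6, -1.5]
opening: 0.0208
grasp_force: 59.9
```

Run:
```python
from h import *
e=eye()
S=snapshot("scene")[:,:,::-1];T=snapshot("top")[:,:,::-1]
mont("pics/in.png",crop(S,240,95,80,90,5),crop(T,290,130,80,100,5),1)
```

```text
t14.9 p [ 0.5241 -0.0491  0.0794] yawY 3.87 tz [-0. -0. -1.] F [-0.   0.6 -1.5] T [-0.14 -0.09  0.02] op 0.0208 g 59.9
eye rel seat mm: [-1.4 -0.5 -4.5]
```

View pics/in.png

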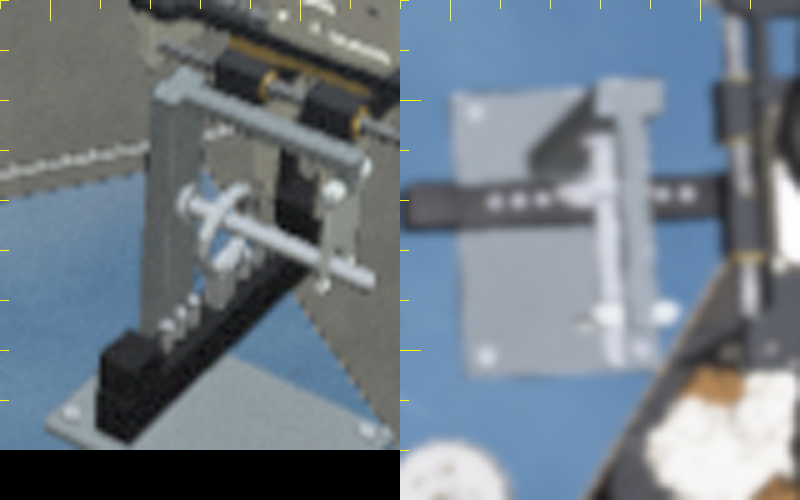

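The eye is on the peg near the post (ring at about (225,225)), and the keeper hangs shut in front of it (leg at (325,285)). I'll lower the rack onto the peg, release it and withdraw upward.

Request:
drive_tool([
  [0,0,0.1],
  [0,0,0.1],
  [0,0,0.08],
  [0,0,0],
  [0,0,0],
  [0,0,0],
], turn=[0,0,0,0,0,0], squeeze=15)

```text
clock: 15.65
ee_pos: [0.5245, -0.0492, 0.0725]
tcp_rot: [0.683, 0.731, 0.0, 0.0]
ft_force: [-0.3, 1.4, 1.2]
opening: 0.0219
grasp_force: 15.0
```

Request:
drive_tool([
  [0,0,0],
  [0,0,0],
  [0,0,0],
  [0,0,0],
  [0,0,0],
  [0,0,0],
  [0,0,0],
  [0,0,0],
], turn=[0,0,0,0,0,0,0,0], fingers=0.7)

```text
clock: 16.45
ee_pos: [0.5244, -0.0492, 0.0724]
tcp_rot: [0.683, 0.731, -0.0, 0.0]
ft_force: [0.7, -0.1, 0.5]
opening: 0.0634
grasp_force: 0.0
```

Request:
drive_tool([
  [0,0,-0.2],
  [0,0,-0.4],
  [0,0,-0.5],
  [0,0,-0.7],
  [0,0,-0.7],
  [0,0,-0.7],
  [0,0,-0.7],
  [0,0,-0.7],
], turn=[0,0,0,0,0,0,0,0])

```text
clock: 17.25
ee_pos: [0.5245, -0.0491, 0.1892]
tcp_rot: [0.683, 0.731, 0.0, 0.001]
ft_force: [0.5, -0.3, -0.6]
opening: 0.0644
grasp_force: 0.0
```

Request:
drive_tool([
  [-0.5,0,-0.5],
  [-0.8,0,-0.5],
  [-0.8,0,-0.3],
  [-0.8,0,0],
  [-0.6,0,0],
  [-0.3,0,0],
  [0,0,0],
  [0,0,0],
], turn=[0,0,0,0,0,0,0,0])

```text
clock: 18.05
ee_pos: [0.5307, -0.1434, 0.2198]
tcp_rot: [0.683, 0.731, 0.0, -0.0]
ft_force: [-1.0, -0.9, -0.3]
opening: 0.0642
grasp_force: 0.0
```

Request:
drive_tool([
  [0,0,0],
  [0,0,0],
  [0,0,0],
  [0,0,0],
  [0,0,0],
  [0,0,0],
  [0,0,0],
  [0,0,0],
], turn=[0,0,0,0,0,0,0,0])

```text
clock: 18.85
ee_pos: [0.5308, -0.1439, 0.2199]
tcp_rot: [0.683, 0.731, -0.0, 0.0]
ft_force: [-0.3, 0.9, 0.8]
opening: 0.0642
grasp_force: 0.0
```

Run:
```python
from h import *
st()
S=snapshot("scene")[:,:,::-1];T=snapshot("top")[:,:,::-1]
mont("pics/end.png",crop(S,240,95,80,100,5),crop(T,290,130,80,100,5),1)
```

```text
t18.9 p [ 0.5308 -0.1439  0.2199] yawY 3.87 tz [-0. -0. -1.] F [-0.3  0.9  0.8] T [-0.05 -0.11  0.07] op 0.0642 g 0.0
```

View pics/end.png

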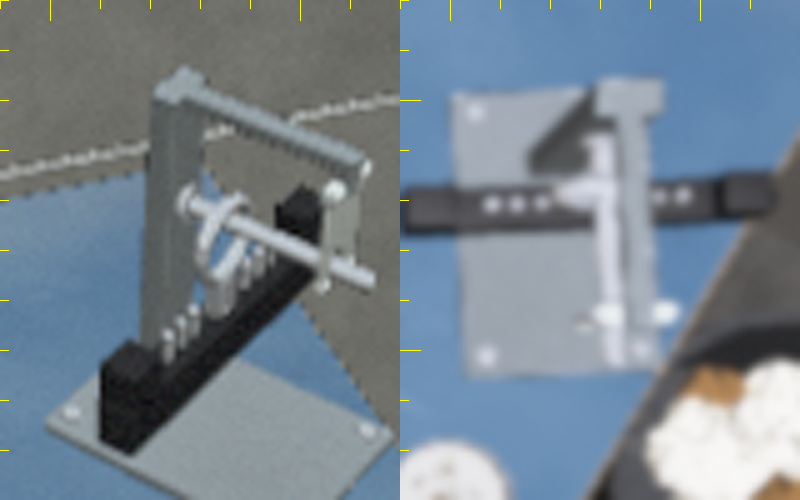

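The rack hangs level on the peg, with the eye at about (220,235) and the keeper shut in front (leg at (323,285)). The gripper is clear. I'll let it settle briefly and hand in.

Request:
drive_tool([
  [0,0,0],
  [0,0,0],
  [0,0,0],
  [0,0,0],
  [0,0,0],
  [0,0,0],
  [0,0,0],
  [0,0,0],
], turn=[0,0,0,0,0,0,0,0])

```text
clock: 19.75
ee_pos: [0.5308, -0.1439, 0.2199]
tcp_rot: [0.683, 0.731, -0.0, 0.0]
ft_force: [1.2, -0.1, -0.3]
opening: 0.064
grasp_force: 0.0
```

Request:
drive_tool([
  [0,0,0],
  [0,0,0],
  [0,0,0],
  [0,0,0],
  [0,0,0],
  [0,0,0],
  [0,0,0],
  [0,0,0],
], turn=[0,0,0,0,0,0,0,0])

```text
clock: 20.55
ee_pos: [0.5308, -0.1439, 0.2199]
tcp_rot: [0.683, 0.731, -0.0, 0.0]
ft_force: [0.4, -0.2, -0.3]
opening: 0.0644
grasp_force: 0.0
```

```bash
python3 -c "
from bench import *
print(job_done())"
```

```text
the job is handed in; nothing more can be done
None
```

The eye rack hangs freely on the peg with the keeper shut in front of the eye; the gripper is clear, the plain rack was never touched, and the job was handed in at about 20.6 s (no verdict was returned).

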